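Service a peristaltic pump: take out the worn rotor, fit the washed ones

TASK

With the pump still switched off, lift its clear cover off by the knob and stand it upright on the table, take the worn black rotor off its shaft and lay it in the steel tray. Pick every coloured rotor out of that tray, from among the other washed things, and push it, flat to flat, fully home on the drive shaft of its own colour. Then put the cover back fully home over the pump, and only after that switch the pump on with its toggle; leave the dropper bottle and the timer where they stand.

Things in the scene. Friction and masses are not known exactly. Their poses are not given: they have to be found in the camera images.
- pump: White pump, fixed, 124 mm (x) by 360 mm (y, -147 to 213), z up. Origin on the table under the centre of its raised grey deck (96 x 266 mm, top at 58 mm, edges bevelled); x is its depth, away from the robot. The housing's top round the deck, where the cover's rim stands, is 50 mm up. Three heads stand 88 mm apart along the deck, colours in any order. Past y = 147: control panel.
- shaft_red_seat (a point): Red head's drive shaft, fixed: upright, 18 mm thick with one flat 5 mm from the axis, 54 mm tall, last 5 mm bevelled 1.8 mm. Point on the axis at its foot, on the collar where a rotor's underside rests, 62 mm above the table. x points square to the flat (any direction), z up. Round it a red base plate and, on the pump's +x side, a white bed (inner radius 34 mm) 17 mm above the collar.
- shaft_yellow_seat (a point): Yellow head's drive shaft, fixed: upright, 18 mm thick with one flat 5 mm from the axis, 54 mm tall, last 5 mm bevelled 1.8 mm. Point on the axis at its foot, on the collar where a rotor's underside rests, 62 mm above the table. x points square to the flat (any direction), z up. Round it a yellow base plate and, on the pump's +x side, a white bed (inner radius 34 mm) 17 mm above the collar.
- shaft_green_seat (a point): Green head's drive shaft, fixed: upright, 18 mm thick with one flat 5 mm from the axis, 54 mm tall, last 5 mm bevelled 1.8 mm. Point on the axis at its foot, on the collar where a rotor's underside rests, 62 mm above the table. x points square to the flat (any direction), z up. Round it a green base plate and, on the pump's +x side, a white bed (inner radius 34 mm) 17 mm above the collar.
- rotor_red_mid (a point): Red rotor, 56 mm high, 160 g, lies upright in the tray (None: absent). Drum 60 mm across, 24 mm high, with 3 rollers; above it, to the top, a 30 x 30 mm hub, sides square to x and y: grip it there. D bore right through, 20 mm, flat 6 mm from the axis. Point on the axis, 28 mm above the underside. z up, x to the bore's flat (white line on top). Goes on with x along the shaft's x, +-7 degrees.
- rotor_yellow_mid (a point): Yellow rotor, 56 mm high, 160 g, lies upright in the tray (None: absent). Drum 60 mm across, 24 mm high, with 3 rollers; above it, to the top, a 30 x 30 mm hub, sides square to x and y: grip it there. D bore right through, 20 mm, flat 6 mm from the axis. Point on the axis, 28 mm above the underside. z up, x to the bore's flat (white line on top). Goes on with x along the shaft's x, +-7 degrees.
- rotor_green_mid (a point): Green rotor, 56 mm high, 160 g, lies upright in the tray (None: absent). Drum 60 mm across, 24 mm high, with 3 rollers; above it, to the top, a 30 x 30 mm hub, sides square to x and y: grip it there. D bore right through, 20 mm, flat 6 mm from the axis. Point on the axis, 28 mm above the underside. z up, x to the bore's flat (white line on top). Goes on with x along the shaft's x, +-7 degrees.
- worn_red_mid (a point): Worn black rotor fully seated on the red head's shaft at the start (None: not there; one of the three worn ones is). Same shape, size, point and axes as the coloured rotors; it lifts straight off. It must end up lying inside the tray; the red shaft then takes the red rotor, or stays empty if there is none.
- worn_yellow_mid (a point): Worn black rotor fully seated on the yellow head's shaft at the start (None: not there; one of the three worn ones is). Same shape, size, point and axes as the coloured rotors; it lifts straight off. It must end up lying inside the tray; the yellow shaft then takes the yellow rotor, or stays empty if there is none.
- worn_green_mid (a point): Worn black rotor fully seated on the green head's shaft at the start (None: not there; one of the three worn ones is). Same shape, size, point and axes as the coloured rotors; it lifts straight off. It must end up lying inside the tray; the green shaft then takes the green rotor, or stays empty if there is none.
- dish_a_mid (a point): Petri dish with a pink bottom in the tray, 63 mm across, 15 mm high; point at its centre. It may be moved.
- dish_b_mid (a point): Petri dish with a grey bottom in the tray, 63 mm across, 15 mm high; point at its centre. It may be moved.
- cover_knob (a point): Centre of the black knob (22 x 60 x 26 mm) on the loose clear cover, a box open below, 320 g, 112 (x) x 282 (y) x 82 mm, walls 4 mm. The point is 103 mm above its rim, z up. Fitted, it stands round the deck with 4 mm play to each side, centred on the pump's origin, x along the pump's x either way round, this point 153 mm above the table. It goes home only over fully seated rotors.
- run_switch (a joint): Toggle on the control panel: a 50 mm lever that stays where it is left. 0 = off (leans to the pump's -x), 0.9 rad = fully on (leans to its +x). About 1.5 N at the tip moves it.
- run_switch_tip (a point): Red ball (13 mm) at the toggle's end. The lever turns about an axis along the pump's y through x = 0, 56 mm above the table, at y = 180 mm.
- tray: Low stainless tray, fixed: 280 mm (x) by 205 mm (y), rim 33 mm high, floor 3 mm above the table; origin under its centre. Inside it two steel tweezers (126 x 15 x 9 mm) lie end to end along its y = 0, and rotors and dishes on five of six places at x = -90, 0, 90 and y = -50, 50 mm (give or take 7); all may be moved.
- dropper: Dropper bottle with a red rubber bulb, 36 mm across and 104 mm high, standing behind the pump; origin at its foot. To be left standing where it is.
- timer: Round mechanical timer, white with a red dial, 64 mm across and 31 mm high; origin at its foot. To be left where it is.
Things that resemble listed ones, but are neither listed nor needed, are in the scene too. Leave any blue or purple look-alike of the part that bears rotor_green_mid alone.

How it is judged:
On the way, in this order (a step that is already met when the one before it is completed fails the run):
1. the cover stands upright on the table, let go, with the pump still off (height (world z) of cover_knob below 0.113 m and angle between cover_knob's own z axis and vertical below 0.1 rad and contact force between the fingers and cover below 0.1 N and value of joint run_switch below 0.4 rad), for 0.2 s.
2. the worn rotor lies in the tray and every coloured rotor that is there sits fully home on the shaft of its colour, let go, with the pump still off (z of rotor_red_mid in the frame of shaft_red_seat between 0.025 and 0.031 m and horizontal distance between rotor_red_mid and shaft_red_seat below 0.004 m and angle between each of rotor_red_mid, rotor_yellow_mid, rotor_green_mid's own z axis and vertical below 0.07 rad and angle between the x axis of rotor_red_mid and the x axis of shaft_red_seat, either way round below 0.25 rad and z of rotor_yellow_mid in the frame of shaft_yellow_seat between 0.025 and 0.031 m and horizontal distance between rotor_yellow_mid and shaft_yellow_seat below 0.004 m and angle between the x axis of rotor_yellow_mid and the x axis of shaft_yellow_seat, either way round below 0.25 rad and z of rotor_green_mid in the frame of shaft_green_seat between 0.025 and 0.031 m and horizontal distance between rotor_green_mid and shaft_green_seat below 0.004 m and angle between the x axis of rotor_green_mid and the x axis of shaft_green_seat, either way round below 0.25 rad and x of worn_red_mid in the frame of tray between -0.115 and 0.115 m and y of worn_red_mid in the frame of tray between -0.08 and 0.08 m and height (world z) of each of worn_red_mid, worn_yellow_mid, worn_green_mid below 0.06 m and x of worn_yellow_mid in the frame of tray between -0.115 and 0.115 m and y of worn_yellow_mid in the frame of tray between -0.08 and 0.08 m and x of worn_green_mid in the frame of tray between -0.115 and 0.115 m and y of worn_green_mid in the frame of tray between -0.08 and 0.08 m and contact force between the fingers and rotor_red below 0.1 N and contact force between the fingers and rotor_yellow below 0.1 N and contact force between the fingers and rotor_green below 0.1 N and contact force between the fingers and worn_red below 0.1 N and contact force between the fingers and worn_yellow below 0.1 N and contact force between the fingers and worn_green below 0.1 N and value of joint run_switch below 0.4 rad), for 0.2 s.
3. the cover is back home on the pump's shoulder, let go, with the pump still off (z of cover_knob in the frame of pump between 0.149 and 0.157 m and horizontal distance between cover_knob and pump below 0.009 m and angle between cover_knob's own z axis and vertical below 0.04 rad and angle between the x axis of cover_knob and the x axis of pump, either way round below 0.06 rad and contact force between the fingers and cover below 0.1 N and value of joint run_switch below 0.4 rad), for 0.2 s.
At the end, for the whole second after the job is handed in: The worn rotor lies in the tray; each coloured rotor is on its own shaft, underside within 3 mm of the collar, axis within 4 mm, upright; the cover is home (within 4 mm in height, 9 mm sideways, 3 degrees); the toggle is on (beyond 0.75 rad); all at rest and let go (z of rotor_red_mid in the frame of shaft_red_seat between 0.025 and 0.031 m and horizontal distance between rotor_red_mid and shaft_red_seat below 0.004 m and angle between each of rotor_red_mid, rotor_yellow_mid, rotor_green_mid's own z axis and vertical below 0.07 rad and angle between the x axis of rotor_red_mid and the x axis of shaft_red_seat, either way round below 0.25 rad and z of rotor_yellow_mid in the frame of shaft_yellow_seat between 0.025 and 0.031 m and horizontal distance between rotor_yellow_mid and shaft_yellow_seat below 0.004 m and angle between the x axis of rotor_yellow_mid and the x axis of shaft_yellow_seat, either way round below 0.25 rad and z of rotor_green_mid in the frame of shaft_green_seat between 0.025 and 0.031 m and horizontal distance between rotor_green_mid and shaft_green_seat below 0.004 m and angle between the x axis of rotor_green_mid and the x axis of shaft_green_seat, either way round below 0.25 rad and x of worn_red_mid in the frame of tray between -0.115 and 0.115 m and y of worn_red_mid in the frame of tray between -0.08 and 0.08 m and height (world z) of each of worn_red_mid, worn_yellow_mid, worn_green_mid below 0.06 m and x of worn_yellow_mid in the frame of tray between -0.115 and 0.115 m and y of worn_yellow_mid in the frame of tray between -0.08 and 0.08 m and x of worn_green_mid in the frame of tray between -0.115 and 0.115 m and y of worn_green_mid in the frame of tray between -0.08 and 0.08 m and z of cover_knob in the frame of pump between 0.149 and 0.157 m and horizontal distance between cover_knob and pump below 0.009 m and angle between cover_knob's own z axis and vertical below 0.04 rad and angle between the x axis of cover_knob and the x axis of pump, either way round below 0.06 rad and linear speed of each of rotor_red, rotor_yellow, rotor_green, cover below 0.02 m/s and contact force between the fingers and cover below 0.1 N and value of joint run_switch above 0.75 rad); the robot touches nothing.
It fails at once if the dropper bottle is knocked over or pushed more than 4 cm away (angle between dropper's own z axis and vertical above 0.6 rad or distance of dropper from where it was at the start of the episode above 0.04 m).
It fails at once if the timer is pushed more than 4 cm away (distance of timer from where it was at the start of the episode above 0.04 m).
Of worn_red, worn_yellow, worn_green only 1 to 1 are there at a start; the rules pass over those that are not, and their reading is None.
Of rotor_red, rotor_yellow, rotor_green only 2 to 3 are there at a start; the rules pass over those that are not, and their reading is None.
At some moment in a run one of rotor_red, rotor_yellow, rotor_green may be knocked a few centimetres aside while the robot is not near it.
Once in a run the grip may slacken for a moment while it holds something.
It also fails if it takes over 210 s, if anything falls off the work surface, if the arm or the gripper's body presses on something with over 40 N, if the wrist force passes 120 N, or if a joint passes its speed limit or range.

ROBOT

A 6-joint arm with a two-finger parallel gripper is mounted at the origin on a cart in front of the work surface, level with it; the furniture and walls round the work are solid. World frame = base frame: x ahead of the robot, y to its left, z up, the work surface at z = 0. Lengths are in m, angles in rad, forces in N, time in s.
With the tool pointing down it reaches from about 0.275 to 0.725 m from the base axis. Payload 5.6 kg.
Tool frame: the origin (TCP) lies on the mounting face of the last link; the fingertips stand 173 mm ahead of it and the grasp point (between the pads) lies 155 mm ahead of it; z points along the fingers, y is the direction in which the jaws open and shut (so a half turn about z gives the same grasp; the last joint's range is limited). The gripper opens to 85 mm and grips with 20 to 120 N. Pads are 22 mm wide; open, the fingers measure 114 mm over their backs; the gripper's body (76 mm by 85 mm) begins 54 mm behind the grasp point. The pads swing forward as they close: fully open they stand 13 mm farther back than shut.
Start: joints at [-0.844, 0.255, 0.108, 0, -1.424, -0.285], TCP at [0.235, -0.497, 0.405] pointing down, gripper open.
Joint ranges: [-2.95, 2.95], [-1.21, 1.97], [-1.09, 1.5], [-2.87, 1.71], [-2.94, -0.07], [-3.05, 3.05]. Speed limits (rad/s): [2.57, 2.57, 3.14, 3.14, 3.14, 3.14].

INTERFACE

Orientations are given as [roll, pitch, yaw] about the fixed x, y, z axes, in that order (R = Rz(yaw) Ry(pitch) Rx(roll)).
In Python, from workcell import bot gives the robot as it stands.
- The arm moves only by the tool play_rows, never from a script. Its argument "rows" is a list of rows, each a list of 2 entries, a list of its own where there are three numbers: the shift along the world's x, y, z in mm, then the turn about the world's z in degrees. A call has 1 to 12 rows; each row is the pose to reach, as a shift and turn from the pose commanded when the call began; what a row does not reach only later rows make up. A row lasts 1/12 s, in which the tool goes at most 41.7 mm and 7.16 degrees, less where a joint would pass 70% of its speed; a pose out of reach is approached as far as the arm can. A call with a gripper value outside its range is refused whole. "grip" is the finger opening in mm, from 0 to 85.4, set as the call begins (left out, the last holds). The fingers move at their own pace and stop on an object; the grip force is fixed at half the most. Time passes only in rows, so rows that repeat a pose let the fingers close. It gives the time, the measured TCP pose, the force and the opening at its end, in the units of the state.
- bot.get_obs(): the state, without advancing time (a new reading comes with each control period).
- bot.grab_frame(name): name is "side" or "top" or "wrist"; returns a dict with "image" (384x512x3 uint8, blue, green, red), "intrinsics" (3x3 intrinsics, pixels), "extrinsics" (4x4, takes a point from camera to world coordinates). Camera axes: x right, y up, looking along -z (the intrinsics and any distortion apply to the point x, -y, -z); pixel columns grow to the right and rows downward; lengths in m; the calibration is good to about 2 mm. A picture is of the moment at which its call begins. There is no depth.
- bot.sign_off(): hands the job in, once; it reports no verdict.
Trained networks look in the newest picture that a camera, given by its name, has taken for a name from the list of things; names that differ only in an ending like _2 or _b are one class to them, and where a whole thing is asked for, a point or a joint stands for the part that bears it (a point fixed in the world has none). Each returns a list of dicts, best first, with "conf" (0 to 1); they miss things now and then, are a little off and sometimes report something else, mostly with a low value. They report only what shows in the picture. A call takes as long as a camera call. They do not tell look-alikes from the thing itself.
- bot.find_in(camera, label): "uv" ([column, row] in pixels, amid what is visible of it).
- bot.tip_of(camera, label): "uv" ([column, row] in pixels: a listed point, or the origin of a listed thing).
The state is a dict: "time": time; "joint_positions": joint angles; "qd": joint speeds; "effort": joint torques, N m; "eef_pos": TCP position; "tcp_rot": TCP orientation; "force": force on the tool from outside, world axes, zero at the start; "torque": the same for the moment, N m; "grip_width": finger opening in m.
Only numpy, scipy, OpenCV 4.12 (cv2) and the standard library are available. Lean on these libraries where they do the work, as an engineer would, in place of code of your own. Each camera call takes 0.05 s, during which the arm holds its last target. There are 200 camera calls.

## Working session

There is one attempt and no reset: what is moved stays moved. The work goes in short steps, Python scripts to look and compute and a tool call to move; the robot and the scene stay as the last step left them, time stands still between calls to the robot, and variables do not carry over. Pictures are saved under pics/ and viewed, about 12 in all and at most 16, crops included, and the job is handed in when it is done.

Besides the shell and the picture viewer there is one more tool, called by a JSON object that holds its "api" and its "payload", one argument or row to a line. play_rows: Moves the arm, as the interface text tells. Its arguments: {"type":"object","properties":{"rows":{"type":"array","items":{"type":"array"}},"grip":{"type":"number"}},"required":["rows"]}

View pics/top0.png

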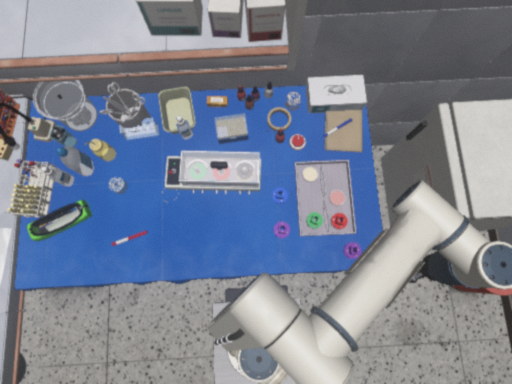

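View pics/side0.png

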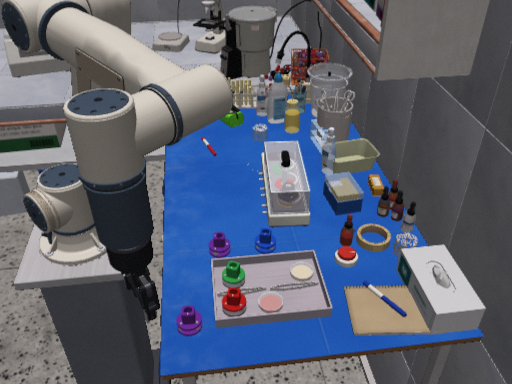

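```bash
python3 - <<'E'
from h import *
np.set_printoptions(precision=3,suppress=True)
f=grab('top');s=grab('side')
for n,uv,z in [('pump',(218,173),.058),('tray',(325,200),.0),('red',(340,220),.03),('green',(315,220),.03),('yellow?',(310,173),.03),('pump c1',(165,186),.05),('c2',(260,189),.05),('c3',(261,152),.05),('c4',(168,155),.05),('t1',(297,163),.03),('t2',(352,161),.03),('t3',(355,234),.03),('t4',(299,236),.03),('dropper',(278,137),.03),('timer',(297,144),.03),('clear table?',(210,240),0),('knob',(219,165),.153)]:
  print(n,atz(f,uv,z))
print(tri([(f,(219,165)),(s,(285,158))]))
print(bot.get_obs())
t=f['image'][120:270,150:370]; cv2.imwrite('pics/tc.png',cv2.resize(t,None,fx=3.5,fy=3.5,interpolation=cv2.INTER_CUBIC))
E
```

```text
pump [0.616 0.117 0.058]
tray [ 0.501 -0.285  0.   ]
red [ 0.418 -0.327  0.03 ]
green [ 0.423 -0.235  0.03 ]
yellow? [ 0.604 -0.232  0.03 ]
pump c1 [0.579 0.317 0.05 ]
c2 [ 0.548 -0.037  0.05 ]
c3 [ 0.692 -0.049  0.05 ]
c4 [0.7   0.305 0.05 ]
t1 [ 0.646 -0.186  0.03 ]
t2 [ 0.642 -0.398  0.03 ]
t3 [ 0.363 -0.377  0.03 ]
t4 [ 0.367 -0.17   0.03 ]
dropper [ 0.756 -0.12   0.03 ]
timer [ 0.723 -0.192  0.03 ]
clear table? [0.374 0.16  0.   ]
knob [0.619 0.104 0.153]
(array([0.62 , 0.103, 0.156]), array([1.4, 1.4]))
{'time': 1.95, 'joint_positions': array([-0.844,  0.255,  0.108,  0.   , -1.424, -0.285]), 'qd': array([ 0.001,  0.001,  0.001,  0.   ,  0.001, -0.   ]), 'effort': array([ -0.   , -38.64 ,  23.807,   5.368,  -0.001,   0.   ]), 'eef_pos': array([ 0.235, -0.497,  0.405]), 'tcp_rot': array([ 3.142, -0.   , -2.7  ]), 'force': array([ 0.487, -0.795,  0.52 ]), 'torque': array([ 0.043, -0.051, -0.042]), 'grip_width': 0.08534794422263413}
```

View pics/tc.png

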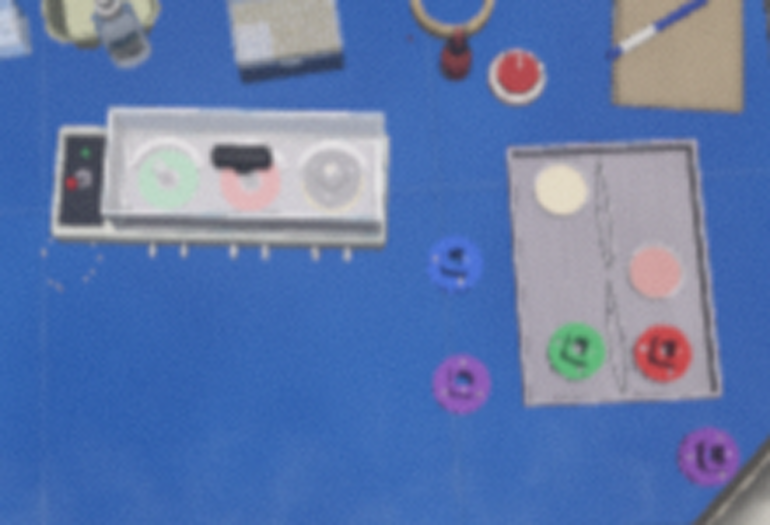

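Top crop: in the pump, left to right: green head (168,178), red head under the knob (250,185), yellow head with the worn black rotor (332,175). In the tray: green rotor (576,350), red rotor (662,352), pink dish (655,270), cream disc (560,188). Blue (455,263) and purple (461,383; 709,456) look-alikes lie outside the tray, to be left alone. Next, wrist view of the tray.

{"api": "play_rows", "payload": {
  "rows": [
    [[185,217,65],-25],
    [[185,217,65],-25],
    [[185,217,65],-25],
    [[185,217,65],-25],
    [[185,217,65],-25],
    [[185,217,65],-25],
    [[185,217,65],-25],
    [[185,217,65],-25],
    [[185,217,65],-25],
    [[185,217,65],-25],
    [[185,217,65],-25]
  ]
}}

```text
time: 2.87
eef_pos: [0.4198, -0.2805, 0.4695]
tcp_rot: [3.142, -0.001, -3.136]
force: [-0.6, 0.3, 0.1]
grip_width: 0.0853
```

```bash
cat > look.py <<'E'
from h import *
import sys,pickle
def look(tag,labels=(),save=True):
    f=grab('wrist',tag); pickle.dump(f,open(f'{tag}.pkl','wb'))
    for l in labels:
        r=[(np.round(d['uv'],1).tolist(),round(d['conf'],2)) for d in bot.tip_of('wrist',l)][:5]
        print(l,r)
    return f
if __name__=='__main__':
    look(sys.argv[1],sys.argv[2:])
E
python3 look.py w1 rotor_red_mid rotor_green_mid rotor_yellow_mid dish_a_mid dish_b_mid tray
```

```text
rotor_red_mid [([220.8, 149.8], 0.66)]
rotor_green_mid [([292.2, 157.4], 0.76), ([186.3, 56.3], 0.7), ([391.8, 136.7], 0.6), ([379.2, 229.6], 0.56)]
rotor_yellow_mid []
dish_a_mid [([217.8, 207.0], 0.91)]
dish_b_mid [([284.7, 268.7], 0.79)]
tray [([293.0, 154.7], 0.67), ([256.4, 210.2], 0.56)]
```

View pics/w1.png

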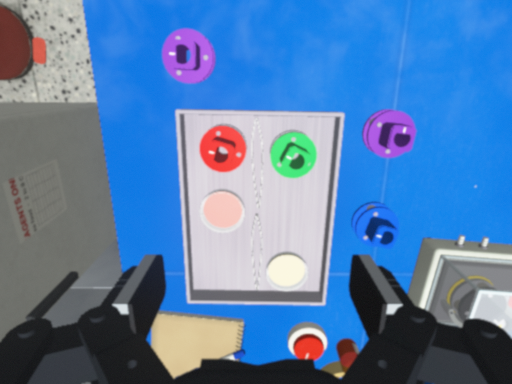

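Tray view: red rotor (222,148), green rotor (293,154), pink dish (222,210), cream dish (286,271); yellow rotor absent; free places near (295,212) and (215,272). Purple (188,56), (390,134) and blue (375,226) lie outside: leave them. Now the pump.

{"api": "play_rows", "payload": {
  "rows": [
    [[130,380,0],0],
    [[130,380,0],0],
    [[130,380,0],0],
    [[130,380,0],0],
    [[130,380,0],0],
    [[130,380,0],0],
    [[130,380,0],0],
    [[130,380,0],0],
    [[130,380,0],0],
    [[130,380,0],0],
    [[130,380,0],0],
    [[130,380,0],0]
  ]
}}

```text
time: 4.22
eef_pos: [0.5506, 0.1011, 0.4688]
tcp_rot: [-3.141, -0.001, -3.134]
force: [-0.5, -0.4, 0.9]
grip_width: 0.0857
```

```bash
python3 look.py w2 pump cover_knob run_switch_tip shaft_red_seat shaft_green_seat worn_yellow_mid
```

```text
pump []
cover_knob [([257.2, 248.4], 0.57)]
run_switch_tip [([418.9, 225.7], 0.68)]
shaft_red_seat []
shaft_green_seat []
worn_yellow_mid []
```

View pics/w2.png

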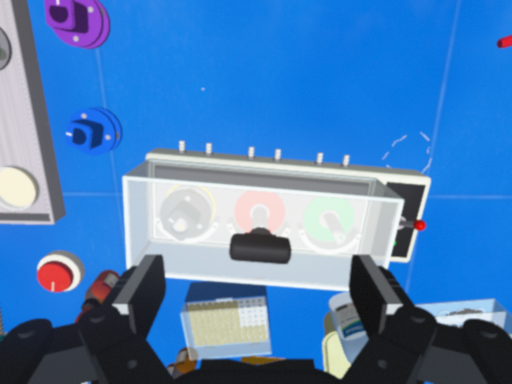

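```bash
python3 - <<'E'
from h import *
import pickle
np.set_printoptions(precision=4,suppress=True)
f=pickle.load(open('w2.pkl','rb'));w=pickle.load(open('w1.pkl','rb'))
t=grab('top');s=grab('side')
print('knob',tri([(f,(259,247)),(t,(219,165)),(s,(285,158))]),tri([(f,(259,247)),(t,(219,165))]), atz(f,(259,247),.153))
a,b=atz(f,(233,239),.166),atz(f,(290,240),.166);a2,b2=atz(f,(231,259),.150),atz(f,(288,261),.150)
y=lambda a,b:np.degrees(np.arctan2(-(b-a)[0],(b-a)[1]))
print('knob yaw',y(a,b),y(a2,b2),np.linalg.norm(a-b))
a,b=atz(f,(148,151),.05),atz(f,(430,177),.05);print('front',a,b,y(a,b),np.linalg.norm(a-b))
# cover top corners z .132
c=[atz(f,p,.132) for p in [(124,176),(404,197),(385,290),(127,265)]]
print(c,y(c[0],c[1]),y(c[3],c[2]),np.mean(c,0))
tip=tri([(f,(419,225)),(t,(150+70/3.5,120+183/3.5))]);print('tip',tip,atz(f,(419,225),.087))
c=[atz(w,p,.033) for p in [(176,110),(344,113),(326,305),(187,303)]];print('tray',np.array(c),np.mean(c,0))
for n,uv,z in [('red',(222,148),.045),('green',(293,154),.045),('pink',(222,210),.015),('cream',(286,271),.015)]: print(n,atz(w,uv,z))
E
```

```text
knob (array([0.6199, 0.1039, 0.1554]), array([0.8, 1.8, 1.2])) (array([0.6163, 0.1036, 0.1626]), array([0.9, 0.9])) [0.6218 0.1046 0.153 ]
knob yaw -0.7065640363348157 -1.8697815916029714 0.05324332327835845
front [ 0.5475 -0.0304  0.05  ] [0.5778 0.318  0.05  ] -4.978370618350145 0.34972576475405526
[array([ 0.556 , -0.0286,  0.132 ]), array([0.5759, 0.2499, 0.132 ]), array([0.6855, 0.2453, 0.132 ]), array([ 0.6558, -0.0377,  0.132 ])] -4.0893110149179455 -5.986503321654382 [0.6183 0.1072 0.132 ]
tip (array([0.6165, 0.2847, 0.1062]), array([1.5, 1.5])) [0.6266 0.2948 0.087 ]
tray [[ 0.3695 -0.3783  0.033 ]
 [ 0.3721 -0.173   0.033 ]
 [ 0.6529 -0.1746  0.033 ]
 [ 0.6503 -0.3829  0.033 ]] [ 0.5112 -0.2772  0.033 ]
red [ 0.4137 -0.3223  0.045 ]
green [ 0.4208 -0.2347  0.045 ]
pink [ 0.5076 -0.3281  0.015 ]
cream [ 0.606  -0.2346  0.015 ]
```

{"api": "play_rows", "payload": {
  "rows": [
    [[71,3,-60],7],
    [[71,3,-60],14],
    [[71,3,-60],21],
    [[71,3,-60],28],
    [[71,3,-60],35],
    [[71,3,-60],42],
    [[71,3,-60],49],
    [[71,3,-60],56],
    [[71,3,-60],63],
    [[71,3,-60],70],
    [[71,3,-60],77],
    [[71,3,-60],84]
  ],
  "grip": 60
}}

```text
time: 5.67
eef_pos: [0.6211, 0.1025, 0.4097]
tcp_rot: [-3.142, 0.0, -1.664]
force: [0.4, 0.4, 0.3]
grip_width: 0.0606
```

```bash
python3 look.py w3 cover_knob; python3 -c "
from h import *
print(bot.get_obs()['eef_pos'],np.degrees(bot.get_obs()['tcp_rot']),bot.get_obs()['joint_positions'])"
```

```text
cover_knob [([249.8, 201.7], 0.59)]
[0.62116223 0.10256259 0.40972689] [-1.79998141e+02  4.07061460e-03 -9.56341439e+01] [ 4.11396523e-01  4.15933265e-01  3.50840118e-01 -4.62787024e-05
 -1.50564019e+00 -5.09727874e-01]
```

View pics/w3.png

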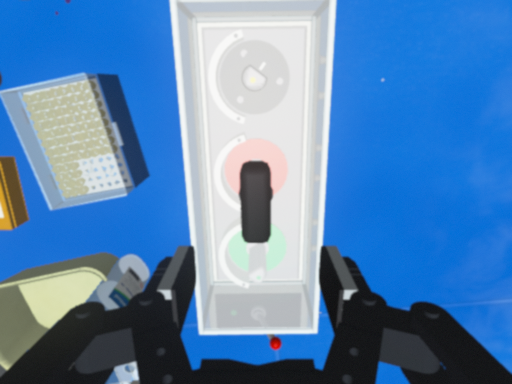

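```bash
python3 - <<'E'
from h import *
import pickle
np.set_printoptions(precision=4,suppress=True)
f=pickle.load(open('w3.pkl','rb'));w2=pickle.load(open('w2.pkl','rb'));s=grab('side')
print(atz(f,(256,163),.166),atz(f,(256,243),.140)); print(atz(f,(256.5,202),.153),tri([(f,(256.5,202)),(w2,(259,247)),(s,(285,158))]))
y=lambda a,b:np.degrees(np.arctan2((b-a)[0],(b-a)[1]))
for p,q,z in [((198,25),(209,281),.058),((313,23),(303,281),.058),((172,0),(199,333),.132),((335,0),(317,333),.132)]:
  print(y(atz(f,p,z),atz(f,q,z)),atz(f,p,z),atz(f,q,z))
E
```

```text
[0.6195 0.0728 0.166 ] [0.6265 0.1463 0.14  ]
[0.6223 0.1056 0.153 ] (array([0.6215, 0.1048, 0.1547]), array([0.7, 0.6, 0.3]))
5.992132362293117 [ 0.6617 -0.0318  0.058 ] [0.6894 0.2326 0.058 ]
4.688501706819843 [ 0.5594 -0.0238  0.058 ] [0.5813 0.2429 0.058 ]
4.9216574277371805 [ 0.6658 -0.036   0.132 ] [0.6896 0.2398 0.132 ]
4.488683034742736 [ 0.5568 -0.0258  0.132 ] [0.5785 0.2504 0.132 ]
```

{"api": "play_rows", "payload": {
  "rows": [
    [[1,2,-35],0.6],
    [[1,2,-70],0.6],
    [[1,2,-90],0.6],
    [[1,2,-100],0.6],
    [[1,2,-100],0.6],
    [[1,2,-100],0.6]
  ]
}}

```text
time: 6.32
eef_pos: [0.6226, 0.1047, 0.3107]
tcp_rot: [-3.14, -0.0, -1.661]
force: [-0.1, -0.9, 1.0]
grip_width: 0.0602
```

{"api": "play_rows", "payload": {
  "rows": [
    [[0,0,0],0],
    [[0,0,0],0],
    [[0,0,0],0],
    [[0,0,0],0],
    [[0,0,0],0],
    [[0,0,0],0]
  ],
  "grip": 5
}}

```text
time: 6.82
eef_pos: [0.6224, 0.105, 0.3113]
tcp_rot: [-3.139, 0.001, -1.659]
force: [-1.3, 1.0, 6.2]
grip_width: 0.0208
```

{"api": "play_rows", "payload": {
  "rows": [
    [[0,0,15],0],
    [[0,0,35],0],
    [[0,0,60],0],
    [[0,0,85],0],
    [[0,0,105],0],
    [[0,0,110],0],
    [[0,0,110],0]
  ]
}}

```text
time: 7.4
eef_pos: [0.6223, 0.1049, 0.4204]
tcp_rot: [-3.14, 0.001, -1.66]
force: [-0.6, 0.8, -3.0]
grip_width: 0.0214
```

{"api": "play_rows", "payload": {
  "rows": [
    [[-20,5,0],0],
    [[-45,15,0],0],
    [[-75,25,0],0],
    [[-105,35,0],0],
    [[-135,45,0],0],
    [[-165,55,0],0],
    [[-195,62,0],0],
    [[-210,65,0],0],
    [[-212,65,0],0],
    [[-212,65,0],0]
  ]
}}

```text
time: 8.23
eef_pos: [0.4089, 0.1698, 0.4182]
tcp_rot: [3.139, -0.001, -1.658]
force: [-0.2, -1.0, -3.4]
grip_width: 0.021
```

Cover held (−3.2 N ≈ 320 g). Lower by 160 mm, watching force.

{"api": "play_rows", "payload": {
  "rows": [
    [[0,0,-30],0],
    [[0,0,-60],0],
    [[0,0,-90],0],
    [[0,0,-120],0],
    [[0,0,-140],0],
    [[0,0,-150],0],
    [[0,0,-154],0],
    [[0,0,-157],0],
    [[0,0,-159],0],
    [[0,0,-159],0]
  ]
}}

```text
time: 9.07
eef_pos: [0.4107, 0.1698, 0.2614]
tcp_rot: [-3.14, 0.001, -1.66]
force: [0.0, 0.5, -2.5]
grip_width: 0.0212
```

{"api": "play_rows", "payload": {
  "rows": [
    [[0,0,0],0],
    [[0,0,0],0],
    [[0,0,0],0],
    [[0,0,0],0]
  ],
  "grip": 50
}}

```text
time: 9.4
eef_pos: [0.4105, 0.17, 0.2612]
tcp_rot: [-3.141, 0.001, -1.659]
force: [0.2, 0.0, -1.1]
grip_width: 0.0502
```

```bash
python3 - <<'E'
from h import *
s=grab('side','s2'); t=grab('top','t2')
a=s['image'][130:300,150:380];cv2.imwrite('pics/s2c.png',cv2.resize(a,None,fx=3,fy=3))
o=bot.get_obs();print(o['eef_pos'],o['time'],o['force'])
E
```

```text
[0.41031945 0.16993067 0.26093349] 9.5 [ 0.10842307 -0.13579523 -0.49974042]
```

View pics/s2c.png

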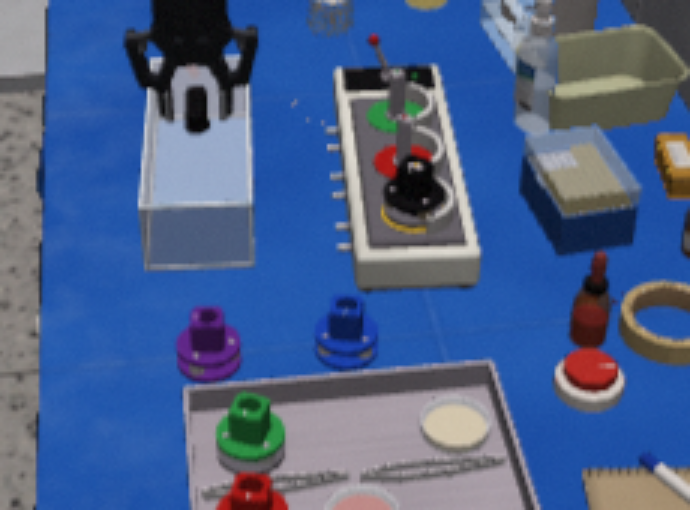

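{"api": "play_rows", "payload": {
  "rows": [
    [[0,0,40],0],
    [[0,0,80],0],
    [[0,0,120],0],
    [[30,-15,150],0],
    [[65,-40,160],0],
    [[100,-65,170],0],
    [[140,-85,170],0],
    [[160,-105,170],0],
    [[160,-105,170],0],
    [[160,-105,170],0],
    [[160,-105,170],0]
  ],
  "grip": 60
}}

```text
time: 10.42
eef_pos: [0.5702, 0.0648, 0.4303]
tcp_rot: [3.141, -0.0, -1.66]
force: [-0.9, 0.3, -0.2]
grip_width: 0.0597
```

```bash
python3 look.py w4 shaft_red_seat shaft_green_seat shaft_yellow_seat worn_yellow_mid run_switch_tip
```

```text
shaft_red_seat [([213.5, 200.2], 0.65)]
shaft_green_seat [([219.5, 271.8], 0.79)]
shaft_yellow_seat []
worn_yellow_mid [([204.6, 126.3], 0.77)]
run_switch_tip [([235.3, 361.0], 0.77)]
```

{"api": "play_rows", "payload": {
  "rows": [
    [[20,15,-8],0],
    [[40,35,-16],0],
    [[50,40,-20],0],
    [[50,40,-20],0],
    [[50,40,-20],0]
  ]
}}

```text
time: 11.13
eef_pos: [0.6201, 0.1052, 0.4101]
tcp_rot: [3.14, -0.001, -1.659]
force: [0.7, -0.3, -0.0]
grip_width: 0.0597
```

```bash
python3 look.py w5 shaft_red_seat shaft_green_seat shaft_yellow_seat worn_yellow_mid run_switch_tip; python3 -c "
import cv2
a=cv2.imread('pics/w5.png');cv2.imwrite('pics/w5c.png',cv2.resize(a[:300,120:420],None,fx=2,fy=2,interpolation=cv2.INTER_CUBIC))"
```

```text
shaft_red_seat [([256.6, 169.7], 0.66)]
shaft_green_seat [([257.6, 247.3], 0.81)]
shaft_yellow_seat [([251.6, 75.5], 0.6)]
worn_yellow_mid [([254.8, 75.0], 0.79)]
run_switch_tip [([272.7, 342.7], 0.66)]
```

View pics/w5c.png

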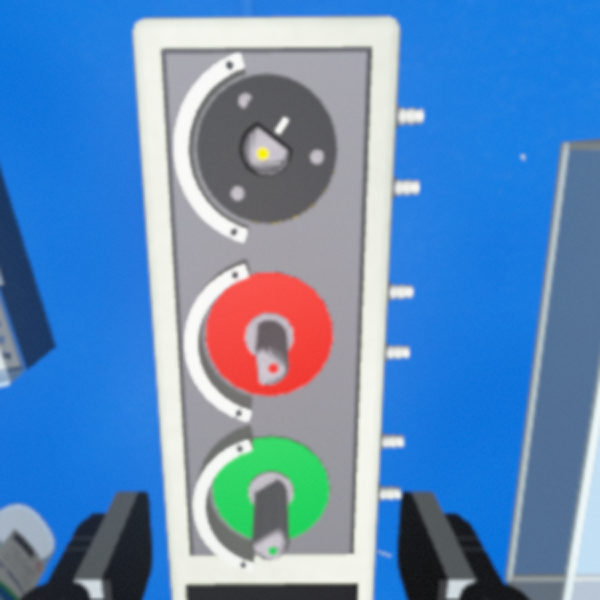

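```bash
cat >> h.py <<'E'
def rect(f,c,z,half=.03,n=260):
    g=np.linspace(-half,half,n); c=np.asarray(c)
    M=np.array([[proj(f,(c[0]+a,c[1]-b,z)) for a in g[[0,-1]]] for b in g[[0,-1]]],np.float32).reshape(4,2)
    H=cv2.getPerspectiveTransform(np.array([[0,0],[n-1,0],[0,n-1],[n-1,n-1]],np.float32),M)
    return cv2.warpPerspective(f['image'],H,(n,n),flags=cv2.INTER_CUBIC|cv2.WARP_INVERSE_MAP)
E
python3 - <<'E'
from h import *
import pickle
np.set_printoptions(precision=4,suppress=True)
L=lambda n:pickle.load(open(n+'.pkl','rb'))
w1,w4,w5=L('w1'),L('w4'),L('w5')
R=tri([(w4,(213.5,200.2)),(w5,(256.6,169.7))]);G=tri([(w4,(219.5,271.8)),(w5,(257.6,247.3))]);Y=tri([(w4,(204.6,126.3)),(w5,(254.8,75))])
print('red',R,'green',G,'worn',Y)
dot=lambda x,y:(120+x/2,y/2)
D=[atz(w5,dot(262,153),.116),atz(w5,dot(272,368),.116),atz(w5,dot(271,550),.116)];print('dots',np.array(D))
print('tip',tri([(w4,(235.3,361)),(w5,(272.7,342.7))]))
T=[(.4137,-.3223),(.4208,-.2347)]
im=[rect(w5,D[0],.118),rect(w5,D[1],.116),rect(w5,D[2],.116),rect(w1,T[0],.059),rect(w1,T[1],.059)]
for i in im: cv2.drawMarker(i,(130,130),(255,0,255),0,8,1)
im.append(0*im[0])
cv2.imwrite('pics/rect.png',np.vstack([np.hstack(im[:3]),np.hstack(im[3:])]))
E
```

```text
red (array([0.6219, 0.1063, 0.0577]), array([2.3, 2.3])) green (array([0.6276, 0.1962, 0.0594]), array([0.2, 0.2])) worn (array([0.6144, 0.0178, 0.0972]), array([0.3, 0.3]))
dots [[0.6172 0.0193 0.116 ]
 [0.6211 0.1056 0.116 ]
 [0.6296 0.1949 0.116 ]]
tip (array([0.6195, 0.3058, 0.0864]), array([1.2, 1.2]))
```

View pics/rect.png

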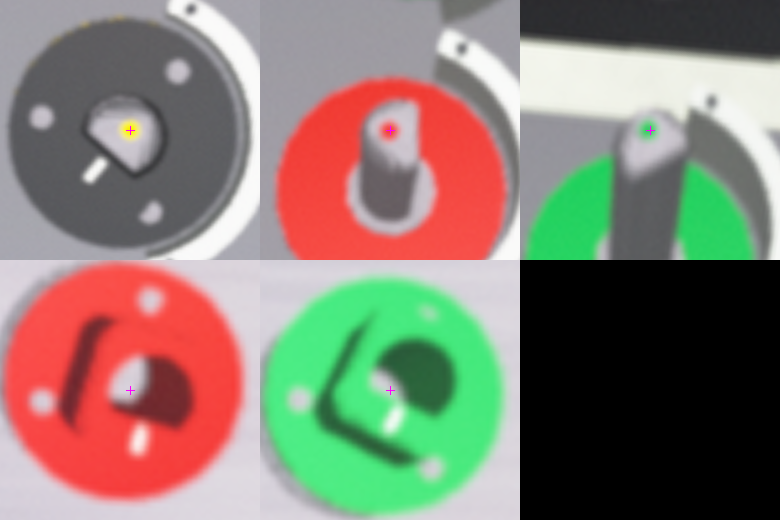

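{"api": "play_rows", "payload": {
  "rows": [
    [[2,25,-35],0],
    [[2,25,-70],0],
    [[2,25,-90],0],
    [[2,25,-90],0],
    [[2,25,-90],0],
    [[2,25,-90],0]
  ]
}}

```text
time: 11.93
eef_pos: [0.6227, 0.1296, 0.3232]
tcp_rot: [-3.138, 0.001, -1.66]
force: [0.7, 0.4, 0.8]
grip_width: 0.0601
```

```bash
python3 look.py a_red shaft_red_seat
```

```text
shaft_red_seat [([256.6, 161.9], 0.62)]
```

{"api": "play_rows", "payload": {
  "rows": [
    [[4,40,0],0],
    [[8,80,0],0],
    [[8,88,0],0],
    [[8,88,0],0],
    [[8,88,0],0],
    [[8,88,0],0]
  ]
}}

```text
time: 12.53
eef_pos: [0.6303, 0.2172, 0.3218]
tcp_rot: [-3.14, 0.001, -1.66]
force: [-0.9, -0.5, 0.2]
grip_width: 0.0602
```

```bash
python3 look.py a_green shaft_green_seat
```

```text
shaft_green_seat [([256.1, 164.8], 0.83)]
```

{"api": "play_rows", "payload": {
  "rows": [
    [[-4,-40,0],0],
    [[-8,-80,0],0],
    [[-12,-120,0],0],
    [[-15,-160,0],0],
    [[-16,-176,0],0],
    [[-16,-176,0],0],
    [[-16,-176,0],0],
    [[-16,-176,0],0]
  ]
}}

```text
time: 13.3
eef_pos: [0.6142, 0.0417, 0.3209]
tcp_rot: [-3.141, 0.0, -1.66]
force: [0.2, 0.3, -0.2]
grip_width: 0.06
```

```bash
python3 look.py a_worn worn_yellow_mid; python3 - <<'E'
from h import *
import pickle
np.set_printoptions(precision=4,suppress=True)
L=lambda n:pickle.load(open(n+'.pkl','rb'))
im=[rect(L('a_worn'),(.6142,.0178),.118,.022,390),rect(L('a_red'),(.6218,.1055),.116,.018,390),rect(L('a_green'),(.6294,.1932),.116,.018,390)]
for i in im: cv2.drawMarker(i,(195,195),(255,0,255),0,10,1)
im.append(im[0]*0)
cv2.imwrite('pics/rect2.png',np.hstack(im[:2]) if 0 else np.vstack([np.hstack(im[:2]),np.hstack(im[2:])])[:,:780])
E
```

```text
worn_yellow_mid [([252.4, 177.4], 0.67)]
```

View pics/rect2.png

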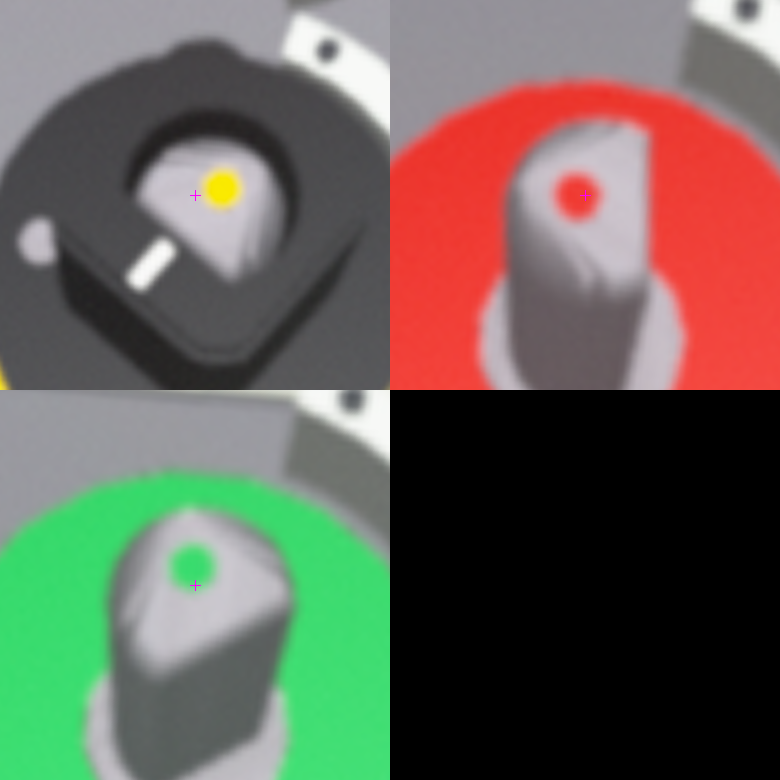

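Flats read from the rectified crops: worn rotor −130°, red shaft ≈ −1°, green shaft ≈ −61°; axes: yellow (0.616,0.0175), red (0.6226,0.1053), green (0.630,0.1936), spaced 88 mm as stated. Now the worn rotor.

{"api": "play_rows", "payload": {
  "rows": [
    [[2,-24,0],-7],
    [[2,-24,0],-14],
    [[2,-24,0],-21],
    [[2,-24,0],-28],
    [[2,-24,0],-35],
    [[2,-24,-20],-35],
    [[2,-24,-40],-35],
    [[2,-24,-53],-35],
    [[2,-24,-59],-35],
    [[2,-24,-59],-35],
    [[2,-24,-59],-35]
  ],
  "grip": 55
}}

```text
time: 14.32
eef_pos: [0.6165, 0.0184, 0.2621]
tcp_rot: [-3.141, 0.0, -2.269]
force: [-0.3, -0.1, 0.2]
grip_width: 0.0549
```

{"api": "play_rows", "payload": {
  "rows": [
    [[0,0,0],0],
    [[0,0,0],0],
    [[0,0,0],0],
    [[0,0,0],0],
    [[0,0,0],0],
    [[0,0,0],0]
  ],
  "grip": 10
}}

```text
time: 14.82
eef_pos: [0.6166, 0.0179, 0.2632]
tcp_rot: [-3.14, 0.002, -2.27]
force: [-1.3, 0.4, 6.3]
grip_width: 0.0292
```

{"api": "play_rows", "payload": {
  "rows": [
    [[0,0,20],0],
    [[0,0,50],0],
    [[0,0,80],0],
    [[0,0,90],0],
    [[0,0,90],0]
  ]
}}

```text
time: 15.23
eef_pos: [0.6167, 0.0177, 0.3548]
tcp_rot: [-3.138, 0.004, -2.27]
force: [-0.8, 0.4, -1.4]
grip_width: 0.0288
```

{"api": "play_rows", "payload": {
  "rows": [
    [[-1,-30,0],0],
    [[-2,-65,0],0],
    [[-5,-100,0],0],
    [[-7,-140,0],0],
    [[-9,-180,0],0],
    [[-11,-220,0],0],
    [[-13,-260,0],0],
    [[-15,-300,0],0],
    [[-17,-330,0],0],
    [[-18,-343,0],0],
    [[-18,-343,0],0],
    [[-18,-343,0],0]
  ]
}}

```text
time: 16.23
eef_pos: [0.5979, -0.3254, 0.3494]
tcp_rot: [3.138, -0.0, -2.272]
force: [0.2, 1.1, -1.5]
grip_width: 0.0289
```

{"api": "play_rows", "payload": {
  "rows": [
    [[0,0,-35],0],
    [[0,0,-70],0],
    [[0,0,-105],0],
    [[0,0,-130],0],
    [[0,0,-142],0],
    [[0,0,-146],0],
    [[0,0,-148],0],
    [[0,0,-148],0],
    [[0,0,-148],0]
  ]
}}

```text
time: 16.98
eef_pos: [0.5988, -0.3249, 0.2048]
tcp_rot: [-3.14, 0.001, -2.27]
force: [0.7, 1.1, -2.2]
grip_width: 0.0289
```

{"api": "play_rows", "payload": {
  "rows": [
    [[0,0,0],0],
    [[0,0,0],0],
    [[0,0,0],0],
    [[0,0,0],0]
  ],
  "grip": 55
}}

```text
time: 17.32
eef_pos: [0.5983, -0.3253, 0.2042]
tcp_rot: [-3.141, 0.0, -2.271]
force: [-0.3, 0.5, 0.2]
grip_width: 0.055
```

{"api": "play_rows", "payload": {
  "rows": [
    [[0,0,30],0],
    [[0,0,65],0],
    [[0,0,100],3],
    [[-40,10,105],8],
    [[-80,20,105],8],
    [[-120,30,105],10],
    [[-160,40,105],10],
    [[-180,47,105],10],
    [[-180,47,105],10],
    [[-180,47,105],10],
    [[-180,47,105],10]
  ]
}}

```text
time: 18.23
eef_pos: [0.4186, -0.2784, 0.3092]
tcp_rot: [-3.14, 0.0, -2.096]
force: [0.9, -0.2, -0.3]
grip_width: 0.0549
```

```bash
python3 look.py b1 rotor_red_mid rotor_green_mid worn_yellow_mid; python3 - <<'E'
from h import *
import pickle
f=pickle.load(open('b1.pkl','rb')); w=pickle.load(open('w1.pkl','rb'))
u={d:[x['uv'] for x in bot.tip_of('wrist',d)][:1] for d in('rotor_red_mid','rotor_green_mid')}
print(u)
for k,v in u.items(): print(k,atz(f,v[0],.031))
im=[rect(f,c,.059,.026,390) for c in((.4145,-.322),(.4208,-.2347))]
for i in im: cv2.drawMarker(i,(195,195),(255,0,255),0,10,1)
b=np.zeros((0,780,3),np.uint8)
lo=np.hstack([cv2.resize(f['image'],(260,195)),np.zeros((195,520,3),np.uint8)])
cv2.imwrite('pics/rect3.png',np.vstack([np.hstack(im),lo]))
E
```

```text
rotor_red_mid [([230.5, 138.0], 0.69)]
rotor_green_mid [([335.0, 7.2], 0.58)]
worn_yellow_mid [([47.0, 244.5], 0.72)]
{'rotor_red_mid': [[230.5, 138.0]], 'rotor_green_mid': [[335.0, 7.2]]}
rotor_red_mid [ 0.41587139 -0.32412268  0.031     ]
rotor_green_mid [ 0.30821932 -0.36403356  0.031     ]
```

View pics/rect3.png

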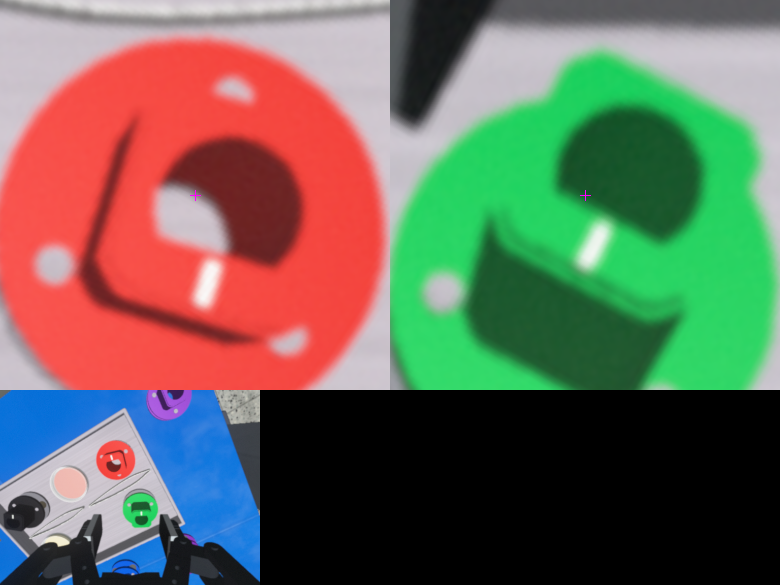

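Tray crop: red rotor's bore centre (227,212), mark to −107°; green rotor's (630,178), mark to −117°. Both are inside the tray and plain red and green, so they are the ones meant (blue/purple excluded). Gripping green.

{"api": "play_rows", "payload": {
  "rows": [
    [[8,30,-20],3],
    [[8,46,-50],3],
    [[8,46,-80],3],
    [[8,46,-98],3],
    [[8,46,-106],3],
    [[8,46,-106],3],
    [[8,46,-106],3]
  ]
}}

```text
time: 19.12
eef_pos: [0.4268, -0.2325, 0.2032]
tcp_rot: [-3.141, -0.0, -2.043]
force: [0.9, -0.4, 0.5]
grip_width: 0.0549
```

{"api": "play_rows", "payload": {
  "rows": [
    [[0,0,0],0],
    [[0,0,0],0],
    [[0,0,0],0],
    [[0,0,0],0],
    [[0,0,0],0],
    [[0,0,0],0]
  ],
  "grip": 10
}}

```text
time: 19.62
eef_pos: [0.4269, -0.2325, 0.2042]
tcp_rot: [-3.138, 0.0, -2.043]
force: [-0.5, 0.3, 6.9]
grip_width: 0.0292
```

{"api": "play_rows", "payload": {
  "rows": [
    [[0,0,20],0],
    [[0,0,55],0],
    [[0,0,95],0],
    [[0,0,135],0],
    [[0,0,150],0],
    [[0,0,150],0],
    [[0,0,150],0]
  ]
}}

```text
time: 20.2
eef_pos: [0.4259, -0.232, 0.353]
tcp_rot: [-3.14, 0.001, -2.044]
force: [-0.2, 0.4, -2.4]
grip_width: 0.0289
```

{"api": "play_rows", "payload": {
  "rows": [
    [[18,36,0],5],
    [[36,72,0],10],
    [[54,108,0],16],
    [[71,144,0],22],
    [[88,180,0],28],
    [[105,216,0],34],
    [[122,252,0],40],
    [[140,288,0],46],
    [[157,324,0],51],
    [[175,360,0],56],
    [[192,396,0],56],
    [[204,426,0],56]
  ]
}}

```text
time: 21.2
eef_pos: [0.6306, 0.1963, 0.3492]
tcp_rot: [3.137, 0.001, -1.065]
force: [0.2, -0.1, -3.1]
grip_width: 0.0289
```

{"api": "play_rows", "payload": {
  "rows": [
    [[0,0,0],0],
    [[0,0,0],0],
    [[0,0,0],0]
  ]
}}

```text
time: 21.45
eef_pos: [0.6299, 0.1937, 0.3503]
tcp_rot: [3.137, 0.0, -1.066]
force: [0.3, 0.0, -1.9]
grip_width: 0.029
```

```bash
python3 - <<'E'
from h import *
s=grab('side'); w=grab('wrist')
o=bot.get_obs();print(o['eef_pos'],np.degrees(o['tcp_rot']),o['grip_width'],o['force'])
for n,i in(('S',s),('W',w)): cv2.imwrite(f'pics/c{n}.png',i['image'])
cv2.imwrite('pics/c1.png',np.hstack([cv2.resize(s['image'][130:250,220:380],(400,300)),cv2.resize(w['image'],(400,300))]))
E
```

```text
[0.62987371 0.192819   0.35188707] [ 1.79895755e+02  1.91503443e-03 -6.11426662e+01] 0.029245370649591925 [-0.02623175  0.77430138 -1.76686833]
```

View pics/c1.png

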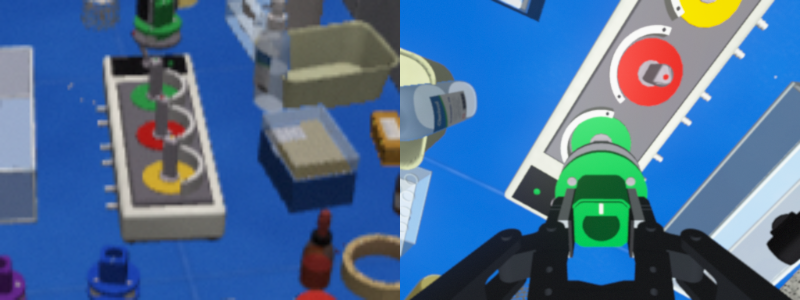

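{"api": "play_rows", "payload": {
  "rows": [
    [[0,0,-15],0],
    [[0,0,-28],0],
    [[0,0,-34],0],
    [[0,0,-38],0],
    [[0,0,-42],0],
    [[0,0,-45],0],
    [[0,0,-45],0]
  ]
}}

```text
time: 22.13
eef_pos: [0.63, 0.1936, 0.3074]
tcp_rot: [3.141, 0.0, -1.066]
force: [-1.9, -0.2, -2.8]
grip_width: 0.029
```

{"api": "play_rows", "payload": {
  "rows": [
    [[0,0,-8],0],
    [[0,0,-16],0],
    [[0,0,-24],0],
    [[0,0,-32],0],
    [[0,0,-38],0],
    [[0,0,-42],0],
    [[0,0,-44],0],
    [[0,0,-45],0],
    [[0,0,-45],0]
  ]
}}

```text
time: 22.88
eef_pos: [0.6299, 0.1936, 0.2632]
tcp_rot: [3.141, -0.0, -1.066]
force: [-4.6, -2.6, 2.7]
grip_width: 0.029
```

{"api": "play_rows", "payload": {
  "rows": [
    [[0,0,-1],0],
    [[0,0,-2],0],
    [[0,0,-2],0]
  ]
}}

```text
time: 23.13
eef_pos: [0.6297, 0.1936, 0.2632]
tcp_rot: [-3.141, -0.001, -1.066]
force: [-9.5, -3.1, 10.9]
grip_width: 0.029
```

{"api": "play_rows", "payload": {
  "rows": [
    [[0,0,0],0],
    [[0,0,0],0],
    [[0,0,0],0],
    [[0,0,0],0]
  ],
  "grip": 50
}}

```text
time: 23.47
eef_pos: [0.6306, 0.1941, 0.2609]
tcp_rot: [-3.14, -0.0, -1.066]
force: [-0.8, -0.2, -0.5]
grip_width: 0.0499
```

{"api": "play_rows", "payload": {
  "rows": [
    [[0,0,25],0],
    [[0,0,55],0],
    [[-10,-25,90],-4],
    [[-25,-60,95],-10],
    [[-43,-95,95],-16],
    [[-60,-130,95],-22],
    [[-77,-165,95],-28],
    [[-93,-200,95],-32],
    [[-110,-235,80],-36],
    [[-127,-270,65],-40],
    [[-144,-305,55],-44],
    [[-160,-340,47],-46]
  ]
}}

```text
time: 24.47
eef_pos: [0.4689, -0.1476, 0.307]
tcp_rot: [-3.141, 0.0, -1.872]
force: [0.7, 0.1, 0.2]
grip_width: 0.05
```

```bash
python3 - <<'E'
from h import *
o=bot.get_obs();print(o['eef_pos'],np.degrees(o['tcp_rot']),o['grip_width'],o['force'])
E
```

```text
[ 0.46894159 -0.14755118  0.30703795] [-1.79985994e+02  1.07801122e-02 -1.07272333e+02] 0.04998753330873967 [0.74225523 0.14973149 0.21624227]
```

{"api": "play_rows", "payload": {
  "rows": [
    [[-13,-37,3],0],
    [[-26,-74,3],0],
    [[-38,-110,3],0],
    [[-50,-145,3],0],
    [[-50,-147,3],0],
    [[-50,-147,3],0],
    [[-50,-147,3],0]
  ]
}}

```text
time: 25.05
eef_pos: [0.4203, -0.2932, 0.3106]
tcp_rot: [-3.141, 0.0, -1.87]
force: [-0.4, -0.5, 0.4]
grip_width: 0.0501
```

```bash
python3 look.py b2 rotor_red_mid; python3 - <<'E'
from h import *
import pickle
for n in('b1','b2'):
  f=pickle.load(open(n+'.pkl','rb')); i=f['image'].astype(int)
  m=((i[...,2]>150)&(i[...,1]<90)&(i[...,0]<90)).astype(np.uint8)
  k,l,st,c=cv2.connectedComponentsWithStats(m); j=1+np.argmax(st[1:,4]); print(n,st[j],c[j],atz(f,c[j],.04))
f=pickle.load(open('b2.pkl','rb'))
print(bot.get_obs()['eef_pos'])
im=rect(f,(.4188,-.3243),.059,.026,390);cv2.drawMarker(im,(195,195),(255,0,255),0,10,1)
cv2.imwrite('pics/r4.png',im)
E
```

```text
rotor_red_mid [([146.3, 172.9], 0.25)]
b1 [ 191  101   74   75 3482] [227.73406088 136.96754739] [ 0.41586772 -0.32667623  0.04      ]
b2 [ 211  113   73   74 3322] [247.57676099 149.18272125] [ 0.41735041 -0.32769825  0.04      ]
[ 0.42067365 -0.292346    0.31072526]
```

View pics/r4.png

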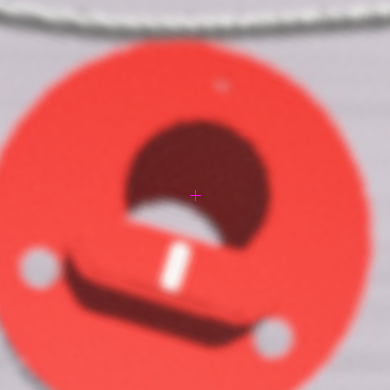

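{"api": "play_rows", "payload": {
  "rows": [
    [[-1,-20,-25],0],
    [[-1,-32,-55],0],
    [[-1,-32,-85],0],
    [[-1,-32,-100],0],
    [[-1,-32,-107],0],
    [[-1,-32,-107],0],
    [[-1,-32,-107],0]
  ],
  "grip": 55
}}

```text
time: 25.73
eef_pos: [0.42, -0.3247, 0.2045]
tcp_rot: [-3.141, -0.001, -1.867]
force: [0.9, 0.2, 0.4]
grip_width: 0.0552
```

{"api": "play_rows", "payload": {
  "rows": [
    [[0,0,0],0],
    [[0,0,0],0],
    [[0,0,0],0],
    [[0,0,0],0],
    [[0,0,0],0],
    [[0,0,0],0]
  ],
  "grip": 10
}}

```text
time: 26.23
eef_pos: [0.4199, -0.3253, 0.2054]
tcp_rot: [-3.138, -0.0, -1.869]
force: [0.8, 2.2, 7.1]
grip_width: 0.029
```

{"api": "play_rows", "payload": {
  "rows": [
    [[0,0,20],0],
    [[0,0,55],0],
    [[0,0,95],0],
    [[0,0,135],0],
    [[0,0,150],0],
    [[0,0,150],0],
    [[0,0,150],0]
  ]
}}

```text
time: 26.82
eef_pos: [0.419, -0.325, 0.3542]
tcp_rot: [-3.14, 0.001, -1.869]
force: [0.2, 0.0, -2.8]
grip_width: 0.0291
```

{"api": "play_rows", "payload": {
  "rows": [
    [[18,36,0],7],
    [[36,72,0],14],
    [[54,108,0],21],
    [[71,144,0],28],
    [[88,180,0],35],
    [[105,216,0],42],
    [[122,252,0],49],
    [[140,288,0],56],
    [[157,324,0],63],
    [[175,360,0],70],
    [[192,396,0],77],
    [[204,430,0],84]
  ]
}}

```text
time: 27.82
eef_pos: [0.6236, 0.107, 0.3507]
tcp_rot: [3.139, 0.004, -0.397]
force: [1.2, -0.3, -1.1]
grip_width: 0.029
```

{"api": "play_rows", "payload": {
  "rows": [
    [[0,0,0],7],
    [[0,0,0],14],
    [[0,0,0],21],
    [[0,0,0],22],
    [[0,0,0],22],
    [[0,0,0],22]
  ]
}}

```text
time: 28.32
eef_pos: [0.623, 0.1047, 0.3524]
tcp_rot: [3.141, 0.002, -0.023]
force: [-0.7, -0.2, -1.9]
grip_width: 0.0291
```

```bash
python3 - <<'E'
from h import *
s=grab('side'); w=grab('wrist')
o=bot.get_obs();print(o['eef_pos'],np.degrees(o['tcp_rot']),o['grip_width'],o['force'])
cv2.imwrite('pics/c2.png',np.hstack([cv2.resize(s['image'][130:250,220:380],(400,300)),cv2.resize(w['image'],(400,300))]))
E
```

```text
[0.62307504 0.10460347 0.3531634 ] [ 1.79987663e+02  5.02153584e-02 -1.23663383e+00] 0.028877691560852816 [ 0.37625781 -0.60574164 -2.00373591]
```

View pics/c2.png

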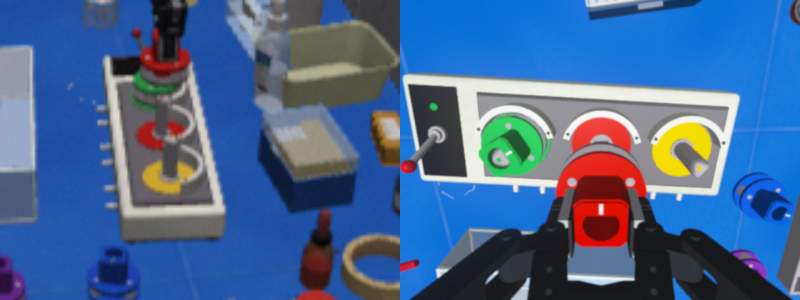

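{"api": "play_rows", "payload": {
  "rows": [
    [[0,1,-15],0],
    [[0,1,-28],0],
    [[0,1,-34],0],
    [[0,1,-38],0],
    [[0,1,-42],0],
    [[0,1,-46],0],
    [[0,1,-46],0]
  ]
}}

```text
time: 29.0
eef_pos: [0.6229, 0.1054, 0.3072]
tcp_rot: [3.141, 0.001, -0.02]
force: [-1.2, -2.5, -2.8]
grip_width: 0.029
```

{"api": "play_rows", "payload": {
  "rows": [
    [[0,0,-8],0],
    [[0,0,-16],0],
    [[0,0,-24],0],
    [[0,0,-32],0],
    [[0,0,-38],0],
    [[0,0,-42],0],
    [[0,0,-44],0],
    [[0,0,-46],0],
    [[0,0,-46],0]
  ]
}}

```text
time: 29.75
eef_pos: [0.6227, 0.1053, 0.2643]
tcp_rot: [3.14, -0.001, -0.019]
force: [-10.6, -4.0, 13.8]
grip_width: 0.0288
```

{"api": "play_rows", "payload": {
  "rows": [
    [[0,0,0],0],
    [[0,0,0],0],
    [[0,0,0],0],
    [[0,0,0],0]
  ],
  "grip": 50
}}

```text
time: 30.08
eef_pos: [0.6236, 0.1063, 0.2617]
tcp_rot: [-3.141, -0.001, -0.019]
force: [-0.0, 0.1, -1.1]
grip_width: 0.0499
```

{"api": "play_rows", "payload": {
  "rows": [
    [[0,0,25],0],
    [[0,0,55],0],
    [[0,0,90],-7],
    [[0,0,120],-14],
    [[-15,0,150],-21],
    [[-35,0,180],-28],
    [[-55,0,190],-35],
    [[-60,0,190],-42],
    [[-60,0,190],-49],
    [[-60,0,190],-56],
    [[-60,0,190],-63],
    [[-60,0,190],-70]
  ]
}}

```text
time: 31.08
eef_pos: [0.5633, 0.1061, 0.4517]
tcp_rot: [-3.141, 0.0, -1.246]
force: [0.0, -0.4, -0.5]
grip_width: 0.0499
```

```bash
python3 - <<'E'
from h import *
import pickle
np.set_printoptions(precision=4,suppress=True)
s=grab('side'); w=grab('wrist');t=grab('top'); pickle.dump((s,w,t),open('d.pkl','wb'))
o=bot.get_obs();print(o['time'],o['eef_pos'],np.degrees(o['tcp_rot']),o['grip_width'])
for l in('rotor_red_mid','rotor_green_mid','cover_knob','run_switch_tip'):
  for n,f in(('side',s),('wrist',w),('top',t)): print(l,n,[(np.round(d['uv'],1).tolist(),round(d['conf'],2)) for d in bot.tip_of(n,l)][:3])
cv2.imwrite('pics/d.png',np.hstack([cv2.resize(s['image'][110:350,170:410],(400,400)),cv2.resize(w['image'][:384],(400,300),).__class__((400,400,3),np.uint8)*0]))
a=np.zeros((400,800,3),np.uint8);a[:,:400]=cv2.resize(s['image'][110:350,150:390],(400,400));a[:300,400:]=cv2.resize(w['image'],(400,300));cv2.imwrite('pics/d.png',a)
E
```

```text
31.2333 [0.5634 0.106  0.4516] [-179.9729    0.0111  -70.8962] 0.04989755785589227
rotor_red_mid side [([283.4, 177.7], 0.75)]
rotor_red_mid wrist [([204.3, 145.7], 0.92), ([369.7, 263.3], 0.46)]
rotor_red_mid top [([218.9, 165.9], 0.39), ([245.8, 175.1], 0.26)]
rotor_green_mid side [([214.9, 242.6], 0.93), ([263.8, 241.5], 0.88), ([190.4, 321.5], 0.76)]
rotor_green_mid wrist [([175.7, 219.1], 0.64), ([465.3, 16.2], 0.56), ([204.1, 148.9], 0.19)]
rotor_green_mid top [([276.2, 194.2], 0.78), ([355.0, 249.8], 0.7), ([283.2, 226.4], 0.6)]
cover_knob side [([214.7, 169.5], 0.55)]
cover_knob wrist [([365.5, 264.2], 0.62)]
cover_knob top [([204.6, 227.5], 0.7)]
run_switch_tip side [([301.5, 276.3], 0.63)]
run_switch_tip wrist []
run_switch_tip top []
```

View pics/d.png

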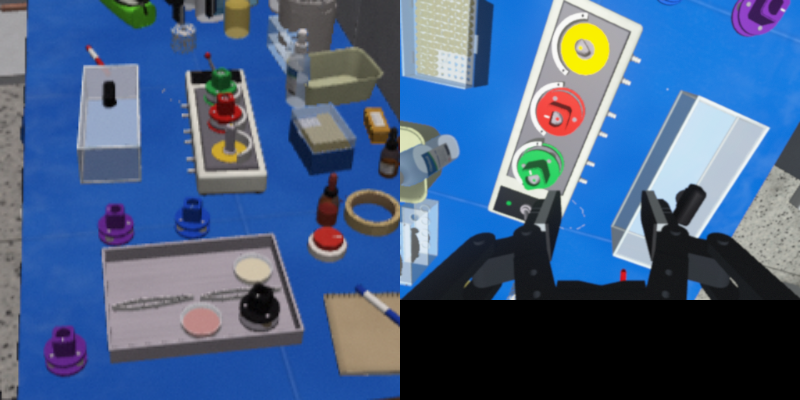

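{"api": "play_rows", "payload": {
  "rows": [
    [[-30,13,-5],-7],
    [[-60,26,-10],-14],
    [[-95,40,-20],-21],
    [[-130,53,-25],-24],
    [[-153,64,-30],-24],
    [[-153,64,-60],-24],
    [[-153,64,-95],-24],
    [[-153,64,-130],-24],
    [[-153,64,-165],-24],
    [[-153,64,-185],-24],
    [[-153,64,-190],-24],
    [[-153,64,-190],-24]
  ]
}}

```text
time: 32.83
eef_pos: [0.41, 0.1696, 0.2609]
tcp_rot: [3.14, -0.002, -1.659]
force: [1.1, 0.2, 1.2]
grip_width: 0.0502
```

```bash
python3 - <<'E'
from h import *
import pickle
np.set_printoptions(precision=4,suppress=True)
s,w,t=pickle.load(open('d.pkl','rb'))
print('red',tri([(s,(283.4,177.7)),(w,(204.3,145.7))]),'green',atz(w,(175.7,219.1),.09),'knob',tri([(s,(214.7,169.5)),(w,(365.5,264.2)),(t,(204.6,227.5))]))
o=bot.get_obs();print(o['time'],o['eef_pos'],np.degrees(o['tcp_rot']),o['force'])
E
```

```text
red (array([0.6209, 0.1068, 0.0815]), array([2.1, 2.1])) green [0.6308 0.1939 0.09  ] knob (array([0.4095, 0.172 , 0.0926]), array([2.9, 6.9, 4.9]))
32.8333 [0.41   0.1696 0.2609] [179.8973  -0.1253 -95.0754] [1.1353 0.213  1.2132]
```

{"api": "play_rows", "payload": {
  "rows": [
    [[0,0,0],0],
    [[0,0,0],0],
    [[0,0,0],0],
    [[0,0,0],0],
    [[0,0,0],0],
    [[0,0,0],0]
  ],
  "grip": 5
}}

```text
time: 33.33
eef_pos: [0.4108, 0.1703, 0.2635]
tcp_rot: [-3.139, 0.003, -1.659]
force: [-2.1, 1.3, 6.1]
grip_width: 0.0208
```

{"api": "play_rows", "payload": {
  "rows": [
    [[0,0,15],0],
    [[0,0,40],0],
    [[0,0,75],0],
    [[0,0,110],0],
    [[0,0,145],0],
    [[0,0,160],0],
    [[0,0,160],0],
    [[0,0,160],0]
  ]
}}

```text
time: 34.0
eef_pos: [0.4099, 0.1698, 0.4218]
tcp_rot: [3.142, 0.002, -1.66]
force: [0.1, 0.3, -4.5]
grip_width: 0.0207
```

{"api": "play_rows", "payload": {
  "rows": [
    [[20,-6,0],0],
    [[45,-13,0],0],
    [[75,-22,0],0],
    [[105,-31,0],0],
    [[135,-40,0],0],
    [[165,-49,0],0],
    [[190,-57,0],0],
    [[207,-63,0],0],
    [[213,-64,0],0],
    [[213,-64,0],0],
    [[213,-64,0],0],
    [[213,-64,0],0]
  ]
}}

```text
time: 35.0
eef_pos: [0.6224, 0.1062, 0.421]
tcp_rot: [3.14, -0.0, -1.659]
force: [0.0, -0.3, -4.3]
grip_width: 0.0209
```

{"api": "play_rows", "payload": {
  "rows": [
    [[0,-0.5,-25],0],
    [[0,-0.5,-50],0],
    [[0,-0.5,-75],0],
    [[0,-0.5,-90],0],
    [[0,-0.5,-98],0],
    [[0,-0.5,-98],0],
    [[0,-0.5,-98],0]
  ]
}}

```text
time: 35.58
eef_pos: [0.623, 0.1056, 0.3248]
tcp_rot: [-3.14, 0.0, -1.659]
force: [-0.5, -0.8, -2.1]
grip_width: 0.021
```

{"api": "play_rows", "payload": {
  "rows": [
    [[0,0,-4],0],
    [[0,0,-7],0],
    [[0,0,-9],0],
    [[0,0,-11],0],
    [[0,0,-12],0],
    [[0,0,-12],0]
  ]
}}

```text
time: 36.08
eef_pos: [0.6231, 0.1053, 0.3136]
tcp_rot: [-3.14, 0.0, -1.659]
force: [-4.0, -0.4, 5.9]
grip_width: 0.0207
```

{"api": "play_rows", "payload": {
  "rows": [
    [[0,0,0],0],
    [[0,0,0],0],
    [[0,0,0],0],
    [[0,0,0],0],
    [[0,0,0],0]
  ],
  "grip": 50
}}

```text
time: 36.5
eef_pos: [0.6233, 0.1053, 0.3116]
tcp_rot: [-3.141, -0.0, -1.66]
force: [0.9, -0.3, -0.8]
grip_width: 0.0499
```

{"api": "play_rows", "payload": {
  "rows": [
    [[0,0,30],0],
    [[0,0,65],0],
    [[0,0,100],0],
    [[0,0,100],0],
    [[0,0,100],0]
  ]
}}

```text
time: 36.92
eef_pos: [0.6235, 0.1053, 0.4145]
tcp_rot: [-3.136, 0.002, -1.66]
force: [0.5, -0.8, -1.3]
grip_width: 0.05
```

```bash
python3 - <<'E'
from h import *
import pickle
np.set_printoptions(precision=4,suppress=True)
w=grab('wrist','e');s=grab('side');t=grab('top')
o=bot.get_obs();print(o['time'],o['eef_pos'],np.degrees(o['tcp_rot']))
u={}
for l in('cover_knob','run_switch_tip'):
  ob=[]
  for n,f in(('side',s),('wrist',w),('top',t)):
    r=bot.tip_of(n,l); print(l,n,[(np.round(d['uv'],1).tolist(),round(d['conf'],2)) for d in r][:3])
def sh(f,P): return proj(f,P)
print('exp knob px wrist/side/top',proj(w,(.6228,.1053,.153)),proj(s,(.6228,.1053,.153)),proj(t,(.6228,.1053,.153)))
# compare with w3: red-ball colour blob
for n,f in(('side',s),('wrist',w)):
  i=f['image'].astype(int);m=((i[...,2]>140)&(i[...,1]<60)&(i[...,0]<70)).astype(np.uint8)
  k,l,st,c=cv2.connectedComponentsWithStats(m);print(n,[(c[j].round(1).tolist(),int(st[j,4])) for j in range(1,k) if 8<st[j,4]<400])
a=cv2.resize(w['image'],(400,300));b=cv2.resize(s['image'][120:240,220:380],(400,300));cv2.imwrite('pics/e2.png',np.hstack([a,b]))
E
```

```text
37.0667 [0.623  0.1054 0.4102] [179.8631  -0.0373 -95.0877]
cover_knob side [([285.8, 158.3], 0.64)]
cover_knob wrist [([258.3, 194.0], 0.58)]
cover_knob top [([222.1, 167.2], 0.82)]
run_switch_tip side []
run_switch_tip wrist [([280.1, 340.5], 0.42)]
run_switch_tip top []
exp knob px wrist/side/top [260.305  195.0587] [285.4512 158.448 ] [218.4675 163.9375]
side [([211.0, 148.7], 20), ([346.2, 251.7], 139)]
wrist [([277.7, 338.0], 56)]
```

View pics/e2.png

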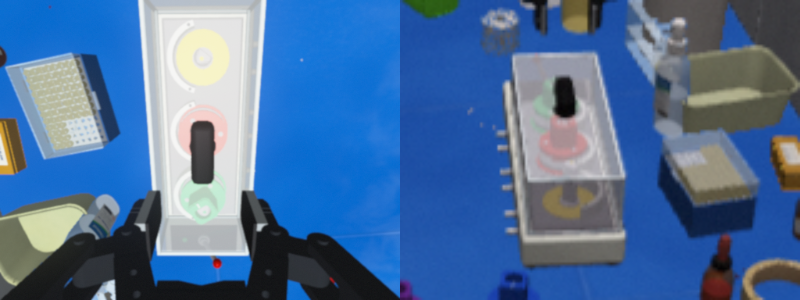

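```bash
python3 - <<'E'
from h import *
np.set_printoptions(precision=4,suppress=True)
w=grab('wrist');s=grab('side')
print('cap',tri([(s,(331,132)),(w,(134,257))]), 'base', atz(s,(328,174),0))
print('ball',atz(w,(277.7,338),.101), proj(w,(.616,.2867,.101)), tri([(w,(277.7,338)),(s,(281.5,144))]))
for z in(0,.1,.18): print(atz(w,(134,257),z),atz(w,(100,285),z),atz(s,(331,132),z))
E
```

```text
cap (array([0.7323, 0.1196, 0.2131]), array([32.3, 32.3])) base [0.7993 0.2251 0.    ]
ball [0.617  0.2856 0.101 ] [278.7258 338.7776] (array([0.6276, 0.2591, 0.1201]), array([12.3, 12.3]))
[0.7984 0.2286 0.    ] [0.8541 0.2673 0.    ] [0.8854 0.5128 0.    ]
[0.7506 0.1749 0.1   ] [0.7916 0.2034 0.1   ] [0.8308 0.3383 0.1   ]
[0.7124 0.132  0.18  ] [0.7417 0.1524 0.18  ] [0.787  0.1987 0.18  ]
```

Cover is home (knob px in side view 285.8,158.3 vs expected 285.5,158.4). Ball of the toggle at (0.617,0.286,0.101); straddle it and push to +x.

{"api": "play_rows", "payload": {
  "rows": [
    [[-1,40,0],0],
    [[-2,80,0],0],
    [[-4,120,0],0],
    [[-5,160,0],0],
    [[-6,183,0],0],
    [[-6,183,0],0],
    [[-6,183,-35],0],
    [[-6,183,-70],0],
    [[-6,183,-100],0],
    [[-6,183,-130],0],
    [[-6,183,-150],0],
    [[-6,183,-157],0]
  ],
  "grip": 36
}}

```text
time: 38.47
eef_pos: [0.6162, 0.2875, 0.2503]
tcp_rot: [3.136, -0.004, -1.66]
force: [-0.2, 0.2, 0.7]
grip_width: 0.036
```

{"api": "play_rows", "payload": {
  "rows": [
    [[0,0,0],0],
    [[0,0,0],0]
  ]
}}

```text
time: 38.63
eef_pos: [0.6177, 0.2883, 0.2559]
tcp_rot: [-3.14, 0.0, -1.659]
force: [-0.9, 0.5, 0.4]
grip_width: 0.0359
```

{"api": "play_rows", "payload": {
  "rows": [
    [[10,0,-3],0],
    [[20,-1,-3],0],
    [[28,-1,-3],0],
    [[36,-2,-3],0],
    [[43,-2,-3],0],
    [[48,-3,-3],0],
    [[50,-3,-3],0],
    [[50,-3,-3],0]
  ]
}}

```text
time: 39.3
eef_pos: [0.6658, 0.2859, 0.2523]
tcp_rot: [3.137, 0.0, -1.659]
force: [-11.1, 3.0, 6.6]
grip_width: 0.0361
```

{"api": "play_rows", "payload": {
  "rows": [
    [[-9,0,0],0],
    [[-12,0,0],0],
    [[-12,0,0],0],
    [[-12,0,30],0],
    [[-12,0,70],0],
    [[-12,0,110],0],
    [[-20,-20,150],0],
    [[-40,-50,170],0],
    [[-60,-90,175],0],
    [[-60,-90,175],0],
    [[-60,-90,175],0],
    [[-60,-90,175],0]
  ]
}}

```text
time: 40.3
eef_pos: [0.6074, 0.1949, 0.4272]
tcp_rot: [-3.141, 0.001, -1.66]
force: [-1.0, 0.9, 0.1]
grip_width: 0.0363
```

```bash
python3 - <<'E'
from h import *
np.set_printoptions(precision=4,suppress=True)
w=grab('wrist','f');s=grab('side');t=grab('top')
o=bot.get_obs();print(o['time'],o['eef_pos'],o['force'])
i=w['image'].astype(int);m=((i[...,2]>140)&(i[...,1]<60)&(i[...,0]<70)).astype(np.uint8)
k,l,st,c=cv2.connectedComponentsWithStats(m)
for j in range(1,k):
  if st[j,4]>8: print('red blob',c[j].round(1),st[j,4],atz(w,c[j],.101))
print('tip exp on',proj(w,(.659,.283,.101)),'off',proj(w,(.617,.2856,.101)),[ (d['uv'],d['conf']) for d in bot.tip_of('wrist','run_switch_tip')])
for n,f in(('side',s),('wrist',w),('top',t)): print('knob',n,[(np.round(d['uv'],1).tolist(),round(d['conf'],2)) for d in bot.tip_of(n,'cover_knob')][:2],proj(f,(.6228,.1053,.153)))
a=np.zeros((300,800,3),np.uint8);a[:,:400]=cv2.resize(w['image'],(400,300));a[:,400:]=cv2.resize(s['image'][130:250,220:380],(400,300));cv2.imwrite('pics/f2.png',a)
E
```

```text
40.45 [0.6078 0.1963 0.4255] [ 0.2891  1.2997 -1.0576]
red blob [407.3 295.4] 175 [0.4584 0.346  0.101 ]
tip exp on [215.718  258.9969] off [256.2597 257.9789] [([219.1, 259.0], 0.44)]
knob side [([288.3, 158.1], 0.68)] [285.4512 158.448 ]
knob wrist [([219.8, 72.9], 0.73)] [224.8005  72.358 ]
knob top [] [218.4675 163.9375]
```

```bash
python3 - <<'E'
from h import *
np.set_printoptions(precision=4,suppress=True)
w=grab('wrist');s=grab('side')
for f,(u,v),h in((w,(225,259),28),(s,(290,140),22)):
  i=f['image'][v-h:v+h,u-h:u+h].astype(int);m=((i[...,2]-np.maximum(i[...,1],i[...,0]))>60).astype(np.uint8)
  k,l,st,c=cv2.connectedComponentsWithStats(m)
  for j in range(1,k):
    if st[j,4]>3: print(c[j]+[u-h,v-h],st[j,4])
for a in(.6,.75,.9):
  th=a-.45;x=.05*np.sin(th);z=.056+.05*np.cos(th);P=(.6377+x,.2849-.08*x,z);print(a,proj(w,P),proj(s,P))
# black knob blob centre in wrist
i=w['image'][30:120,170:280];m=(i.max(2)<60).astype(np.uint8);k,l,st,c=cv2.connectedComponentsWithStats(m);j=1+np.argmax(st[1:,4]);print('knob',c[j]+[170,30],st[j],[proj(w,(.6228,.1053,z)) for z in(.14,.166)])
E
```

```text
0.6 [227.9661 261.4162] [281.913  142.0715]
0.75 [220.9494 260.6257] [284.0497 142.4329]
0.9 [214.4508 259.3011] [286.0753 143.0713]
knob [236.6667  77.3333] [66 47  2  2  3] [array([225.8266,  71.7245]), array([222.3328,  70.42  ])]
```

{"api": "play_rows", "payload": {
  "rows": [
    [[20,0,10],0],
    [[40,0,20],0],
    [[45,0,20],0],
    [[45,0,20],0],
    [[45,0,20],0],
    [[45,0,20],0]
  ],
  "grip": 80
}}

```text
time: 41.25
eef_pos: [0.6517, 0.1955, 0.4463]
tcp_rot: [3.141, -0.0, -1.659]
force: [-1.0, 0.5, -0.2]
grip_width: 0.0796
```

```bash
python3 - <<'E'
from h import *
np.set_printoptions(precision=4,suppress=True)
w=grab('wrist','g');s=grab('side')
for a in(0,.6,.75,.9):
  th=a-.45;x=.05*np.sin(th);z=.056+.05*np.cos(th);P=(.6377+x,.2849-.08*x,z);print(a,proj(w,P),proj(s,P))
for n,f in(('w',w),('s',s)):
  i=f['image'].astype(int);m=((i[...,2]-np.maximum(i[...,1],i[...,0]))>50).astype(np.uint8)
  k,l,st,c=cv2.connectedComponentsWithStats(m)
  print(n,[(c[j].round(1).tolist(),int(st[j,4])) for j in range(1,k) if st[j,4]>3])
print([(d['uv'],d['conf']) for d in bot.tip_of('wrist','run_switch_tip')],[(d['uv'],d['conf']) for d in bot.tip_of('side','run_switch_tip')])
print([(d['uv'],d['conf']) for d in bot.tip_of('wrist','cover_knob')],proj(w,(.6228,.1053,.153)))
E
```

```text
0 [297.1691 246.3304] [273.277  143.4722]
0.6 [270.4259 248.546 ] [281.913  142.0715]
0.75 [263.5855 247.857 ] [284.0497 142.4329]
0.9 [257.1111 246.6969] [286.0753 143.0713]
w [([14.5, 110.0], 617), ([257.4, 246.7], 91), ([433.0, 291.8], 321)]
s [([378.4, 35.4], 5), ([314.0, 55.3], 64), ([325.3, 57.5], 17), ([277.2, 67.8], 15), ([265.9, 75.1], 9), ([202.8, 138.2], 4), ([211.1, 149.2], 33), ([392.5, 197.9], 16), ([346.4, 234.5], 63), ([346.6, 252.6], 194), ([270.4, 302.0], 202)]
[([255.9, 248.9], 0.56)] []
[([280.4, 69.7], 0.6)] [284.5876  67.1535]
```

```bash
python3 - <<'E'
from h import *
np.set_printoptions(precision=4,suppress=True)
w=grab('wrist');s=grab('side')
a=bot.tip_of('wrist','cover_knob')[0]['uv'];b=bot.tip_of('side','cover_knob')[0]['uv'];print(a,b,tri([(w,a),(s,b)]))
for l in('rotor_red_mid','rotor_green_mid','worn_yellow_mid','dropper','timer'): print(l,[(np.round(d['uv']).tolist(),round(d['conf'],2)) for d in bot.tip_of('side',l)][:2])
o=bot.get_obs();print(o['time'],o['force'])
bot.sign_off()
E
```

```text
[282.6, 65.2] [285.8, 157.6] (array([0.6242, 0.104 , 0.1566]), array([0.6, 0.6]))
rotor_red_mid [([345.0, 260.0], 0.72), ([345.0, 238.0], 0.18)]
rotor_green_mid [([190.0, 318.0], 0.91), ([263.0, 241.0], 0.73)]
worn_yellow_mid [([304.0, 292.0], 0.66)]
dropper [([344.0, 242.0], 0.84)]
timer [([343.0, 260.0], 0.88), ([307.0, 293.0], 0.34)]
41.95 [-0.1546 -1.0239 -0.3551]
the job is handed in; nothing more can be done
```

I carried out every step in the required order and handed the job in at about 42 s. No verdict was reported.

1. **Cover off:** I lifted it by the knob and stood it upright on the table in front of the pump, with the toggle still off.
2. **Worn rotor:** it was on the yellow head. I lifted it off and laid it in a free place in the tray.
3. **Coloured rotors:** the tray held only green and red, so the yellow shaft stays empty. Each went onto its own shaft, flat to flat, and the tool stopped at the collar height it showed when gripping the seated worn rotor, to about 1 mm.
4. **Cover back on:** it stopped at the expected height over the deck, and I let go.
5. **Toggle:** I pushed it on only after that.

**Last checks:**
- The toggle ball was at pixel (257.4, 246.7); fully on (0.9 rad) predicts (257.1, 246.7).
- The knob measured (0.624, 0.104, 0.157) m, against the expected (0.623, 0.1055, 0.153). That is within about 2 mm sideways. It is 3.6 mm high, right at the edge of the 4 mm limit, but the first reading of the fitted knob was 0.156 too, so I put this down to camera error.
- The dropper bottle and timer were still found where they stood, and the gripper was clear.

**Checks that disagreed or could not be made:**
- Two knob readings after toggling suggested the cover had shifted 3–4 mm towards +x. The final one did not confirm it.
- My one triangulated height for the seated red rotor read 81 mm instead of 90 mm, with 2 mm residuals. I trusted the tool height instead.
- The last picture, after toggling, could not be viewed because the 16-picture limit was reached, so those checks are numbers only.

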